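# Clear the tongs and hold the spice organizer's lid open

## Robot

A 7-joint arm with a two-finger parallel gripper is mounted at the origin on the work surface. World frame = base frame: x ahead of the robot, y to its left, z up, the work surface at z = 0. Lengths are in m, angles in rad, forces in N, time in s.
With the tool pointing down it reaches from about 0.4 to 0.85 m from the base axis. Payload 10.4 kg.
Tool frame: the origin (TCP) lies between the finger pads; the fingertips stand 22 mm ahead of it and the grasp point (between the pads) lies 3 mm ahead of it (r.nose_length is the distance from the TCP to the fingertips, in m); z points along the fingers, y is the line along which they close (so a half turn about z gives the same grasp; the last joint's range is limited). The gripper opens to 87 mm and grips with 3 to 60 N. Pads are 19 mm wide; open, the fingers measure 117 mm over their backs; the gripper's body (75 mm by 190 mm) begins 51 mm behind the grasp point.
Start: joints at [-1.144, 0.332, -0.065, 1.46, 0.022, 1.35, -0.088], TCP at [0.272, 0.563, 0.245] pointing down, gripper open.
Joint ranges: [-2.6, 2.6], [-0.5, 2.12], [-1.47, 1.34], [0.16, 2.42], [-1.27, 4.41], [0.06, 2.06], [-2.6, 2.6]. Speed limits (rad/s): [2.22, 2.22, 2.79, 2.79, 3.14, 3.14, 3.14].

## Interface

Orientations are given as a unit quaternion [x, y, z, w].
In Python, from bench import readout, cams, r gives the robot as it stands. The module is installed in compiled form; this text tells all that it offers.
- The arm moves only by the tool step_arm, never from a script. Its argument "deltas" is a list that holds one entry, the list of rows, each a list of 7 numbers: the turn, a rotation vector about the tool's x, y, z in rad, then the shift along the tool's x, y, z in m, then the opening in per cent of the stroke, from 0 (shut) to 100 (fully open). A call has 1 to 20 rows; each row is the pose to reach, as a shift and turn from the pose commanded when the call began, along the tool's axes at that moment; what a row does not reach only later rows make up. A row lasts 1/8 s, in which the tool goes at most 62.5 mm and 10.7 degrees, less where a joint would pass 70% of its speed; a pose out of reach is approached as far as the arm can. A call with a gripper value outside its range is refused whole. The fingers move at their own pace and stop on an object; "squeeze" is the grip in N (left out, the last holds). Time passes only in rows, so rows that repeat a pose let the fingers close. It gives the time, the measured TCP pose, the force, the opening and the grip force at its end, in the units of the state.
- readout.read_state(): the state, without advancing time (a new reading comes with each control period).
- cams.camera(name): name is "scene" or "top" or "wrist"; returns a dict with "img" (384x512x3 uint8, red, green, blue), "fx", "fy", "cx", "cy" (pixels), "origin" and "rotation" of the camera in the world; the wrist camera has in their place "T_tool_cam" (4x4, takes a point from camera to tool coordinates, whose origin is the TCP and whose axes are the flange's). Camera axes: x right, y up, looking along -z (the intrinsics and any distortion apply to the point x, -y, -z); pixel columns grow to the right and rows downward; lengths in m; the calibration is good to about 2 mm. A picture is of the moment at which its call begins: read the wrist's pose just before it. There is no depth.
- r.close_job(): hands the job in; it is judged then, once.
The state is a dict: "time": time; "joint_positions": joint angles; "joint_vel": joint speeds; "joint_torque": joint torques, N m; "ee_pos": TCP position; "eef_rot": TCP orientation; "ft_force": force on the tool from outside, world axes, zero at the start; "torque": the same for the moment, N m; "width": finger opening in m; "grip_force": force on a finger pad.
Only numpy, scipy, OpenCV 4.12 (cv2) and the standard library are available. Lean on these libraries where they do the work, as an engineer would, in place of code of your own. Each camera call takes 0.05 s, during which the arm holds its last target. There are 200 camera calls.

## Task

I need both hands to refill the square spice organizer, so move the bamboo tongs off its closed lid first: lay them flat in the shallow steel tray, without dropping them. Then lift the lid, which has a knob near its front edge, and hold it open at 60 degrees (shut is 0, upright is 90), never letting it swing past upright. Finish still holding the lid there, as it falls shut on its own, and leave everything else where it stands.

Things in the scene. Friction and masses are not known exactly. Their poses are not given: they have to be found in the camera images.
- lid (a joint): opening angle of the organizer's hinged lid in rad: 0 shut (lid level), growing as its front edge rises, stop at 1.9. The hinge is free, with no spring or catch: below about 1.5 the lid (clear plastic, 172 x 172 x 4 mm, 0.15 to 0.27 kg) falls shut when let go, beyond that it falls open
- lid_knob (a point): centre of the grip of the round plastic knob on top of the lid near its front edge: 28 mm across where it is widest (17 to 24 mm above the lid's top face), on a 14 mm stem, 30 mm tall in all. This point is 20 mm above the lid's top face. With the lid shut it lies 148 mm in front of the hinge line (along -x of organizer_hinge) and 24 mm above it, and it swings round the hinge line with the lid
- organizer_hinge (a point): middle of the hinge line of the square spice organizer (white plastic box 170 x 170 mm, nine wells, stands firmly and does not move), on its rear top edge, 62 mm above the counter, 88 mm behind the box's centre. Axes are the box's: y runs along the hinge line, z up, x points to the rear, so the shut lid reaches from here 174 mm along -x, its top face 4 mm above this point; the lid opens by a positive turn about +y (its front edge rises and moves to the rear)
- tongs_center (a point): middle, half-way up, of the bamboo mini tongs: 150 mm long (x axis, the joined end at -x), lying on their side so that they are 16 mm high (z axis up); rigid, about 0.03 kg; the two arms run parallel in the middle, 26 mm apart outside to outside (y axis), from 28 mm behind to 30 mm ahead of this point, and taper to both ends. They start lying across the rear half of the lid
- tray: shallow open tray of steel, 220 mm long (x axis) by 100 mm wide (y axis) by 18 mm high, walls and floor 4 mm thick; fixed to the counter; the origin is the centre of its underside, on the counter. It stands to the left or to the right of the organizer
- dabba: bystander, to be left alone: round steel masala dabba with its lid on, 170 mm across, 89 mm high with its knob, stands on the side of the organizer where the tray is not; origin at the centre of its underside
- mug: bystander, to be left alone: white ceramic mug, 82 mm across, 92 mm high, handle along +y; origin at the centre of its underside
- jar_tall: bystander, to be left alone: glass jar with steel cap, 48 mm across, 105 mm high; origin at the centre of its underside
- jar_squat: bystander, to be left alone: glass jar with steel cap, 68 mm across, 70 mm high; origin at the centre of its underside
- mill: bystander, to be left alone: dark wooden pepper mill, 54 mm across, 126 mm high; origin at the centre of its underside
- katori: bystander, to be left alone: small empty steel bowl, 84 mm across, 38 mm high; origin at the centre of its underside
- spoon: bystander, to be left alone: steel spoon lying along its x axis, 170 mm long; origin at the centre of its underside
There are look-alikes about, which are no part of the job. What is meant by the part that bears tongs_center is not purple, and is the larger of those in its own colour.

How it is judged:
On the way, in this order (a step that is already met when the one before it is completed fails the run):
1. the tongs lie flat on the floor of the tray, let go and at rest, while the lid is still shut (x of tongs_center in the frame of tray between -0.1 and 0.1 m and y of tongs_center in the frame of tray between -0.045 and 0.045 m and z of tongs_center in the frame of tray below 0.019 m and angle between tongs_center's own x axis and vertical between 1.49 and 1.65 rad and contact force between the fingers and tongs below 0.02 N and linear speed of tongs below 0.02 m/s and value of joint lid below 0.06 rad), for 0.3 s.
2. the gripper raises the lid (value of joint lid above 0.5 rad and contact force between the fingers and lid above 0.1 N), for 0.1 s.
At the end, for the whole second after the job is handed in: The fingers hold the lid still at 60 degrees open, give or take 7 (0.925 to 1.17 rad), with nothing else propping it, and the tongs lie flat on the floor of the tray, released and at rest. The run ends in this hold (value of joint lid between 0.925 and 1.17 rad and velocity of joint lid between -0.05 and 0.05 rad/s and contact force between the fingers and lid above 0.1 N and linear speed of tongs below 0.02 m/s and x of tongs_center in the frame of tray between -0.1 and 0.1 m and y of tongs_center in the frame of tray between -0.045 and 0.045 m and z of tongs_center in the frame of tray below 0.019 m and angle between tongs_center's own x axis and vertical between 1.49 and 1.65 rad and contact force between the fingers and tongs below 0.02 N and contact force between lid and tongs below 0.05 N and contact force between lid and dabba below 0.05 N and contact force between lid and mug below 0.05 N and contact force between lid and jar_tall below 0.05 N and contact force between lid and jar_squat below 0.05 N and contact force between lid and mill below 0.05 N and contact force between lid and katori below 0.05 N and contact force between lid and spoon below 0.05 N); the arm keeps its last pose, push and grip.
It fails at once if the lid swings past upright (value of joint lid above 1.6 rad).
It fails at once if the tongs are dropped (they fall freely by more than about 3 cm) (linear speed of tongs above 0.8 m/s and contact force between the fingers and tongs below 0.01 N).
It fails at once if a bystander is shifted by more than 3 cm or knocked over (distance of any of dabba, mug, jar_tall, jar_squat, mill, katori, spoon from where it was at the start of the episode above 0.03 m or angle between any of dabba, mug, jar_tall, jar_squat, mill, katori's own z axis and vertical above 0.5 rad).
It also fails if it takes over 61 s, if anything falls off the work surface, if the arm or the gripper's body presses on something with over 40 N, if the wrist force passes 120 N, or if a joint passes its speed limit or range.

## Working session

There is one attempt and no reset: what is moved stays moved. The work goes in short steps, Python scripts to look and compute and a tool call to move; the robot and the scene stay as the last step left them, time stands still between calls to the robot, and variables do not carry over. Pictures are saved under pics/ and viewed, at most 10 in all, crops included, and the job is handed in when it is done.

Besides the shell and the picture viewer there is one more tool, called after "Request:" in YAML: its name, and indented under it one key for each argument. step_arm: Moves the arm, as the interface text tells. Its arguments: {"type":"object","properties":{"deltas":{"type":"array"},"squeeze":{"type":"number"}},"required":["deltas"]}

```bash
mkdir -p pics
python3 - <<'E'
from bench import readout,cams,r
import cv2,numpy as np,pickle
s=readout.read_state();print({k:np.round(v,3) for k,v in s.items()}, r.nose_length)
d={}
for n in ["scene","top","wrist"]:
    c=cams.camera(n);d[n]=c;print(n,{k:np.round(v,3).tolist() for k,v in c.items() if k!="img"})
pickle.dump(d,open("c0.pkl","wb"))
cv2.imwrite("pics/a.png",cv2.resize(d["top"]["img"][...,::-1],(800,600)))
cv2.imwrite("pics/b.png",cv2.resize(d["scene"]["img"][...,::-1],(800,600)))
E
```

```text
{'time': np.float64(0.0), 'joint_positions': array([-1.144,  0.333, -0.065,  1.461,  0.022,  1.35 , -0.088]), 'joint_vel': array([ 0.   ,  0.   , -0.   , -0.001, -0.001,  0.   , -0.   ]), 'joint_torque': array([ 0.0000e+00, -6.2327e+01,  2.5000e-02, -3.8989e+01, -6.1000e-02,
        4.0000e-02,  0.0000e+00]), 'ee_pos': array([0.272, 0.563, 0.244]), 'eef_rot': array([ 0.223,  0.975, -0.001, -0.   ]), 'ft_force': array([-0.293,  0.055, -0.414]), 'torque': array([ 0.029, -0.029,  0.025]), 'grip_force': np.float64(0.0), 'width': np.float64(0.087)} 0.022
scene {'fx': 422.269, 'fy': 422.269, 'cx': 250.72, 'cy': 184.043, 'origin': [1.008, 0.452, 0.842], 'rotation': [0.138, 0.322, 0.854, 0.385]}
top {'fx': 436.857, 'fy': 436.857, 'cx': 251.907, 'cy': 199.524, 'origin': [0.354, 0.013, 1.222], 'rotation': [-0.058, 0.059, 0.709, -0.701]}
wrist {'fx': 306.349, 'fy': 306.349, 'cx': 250.804, 'cy': 191.989, 'T_tool_cam': [[-0.001, 0.957, 0.29, 0.08], [1.0, 0.001, 0.001, 0.0], [0.001, 0.29, -0.957, -0.14], [0.0, 0.0, 0.0, 1.0]]}
```

View pics/a.png

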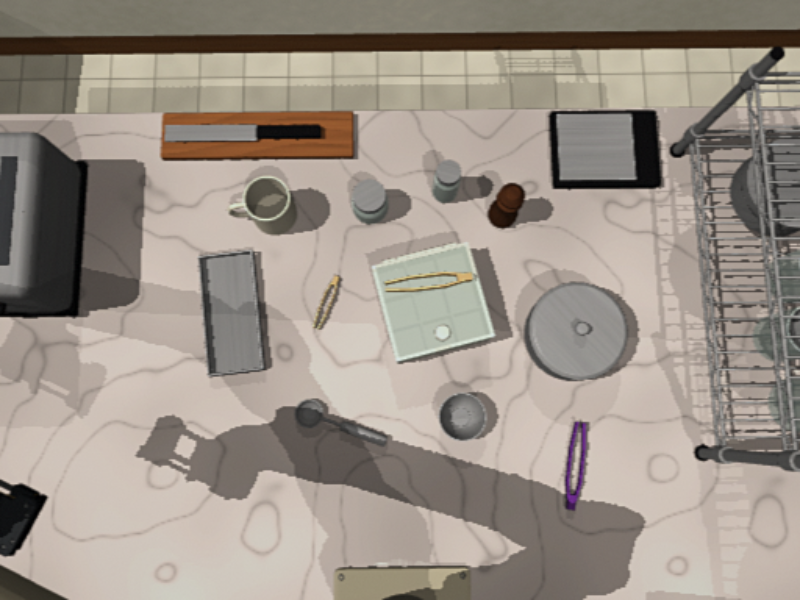

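View pics/b.png

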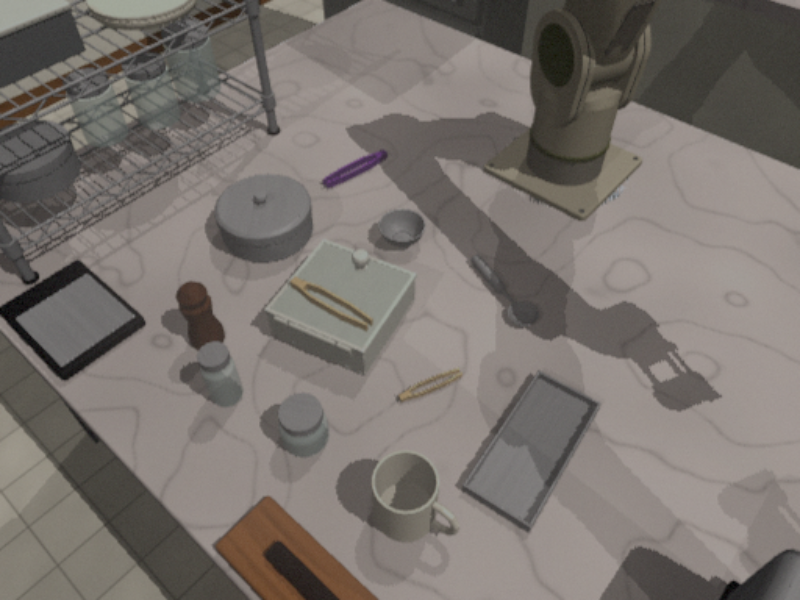

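Candidates for the tongs in the top view (800x600 picture): large bamboo on the lid (430,282), small bamboo on the counter (327,302) and purple (577,465). The description picks the large one on the lid. The tray is at (233,313), the knob at (442,332), the dabba on the right, and the katori at (463,416) and spoon (340,422) in front. Next I measure and check with a close crop.

```bash
cat > h.py <<'E'
import numpy as np,cv2
from scipy.spatial.transform import Rotation as R
def ray(c,uv):
    u,v=uv;d=np.array([(u-c["cx"])/c["fx"],-(v-c["cy"])/c["fy"],-1.])
    q=np.array(c["rotation"]);M=R.from_quat(q).as_matrix() if q.size==4 else q
    return np.array(c["origin"]),M@d
def onz(c,uv,z):
    o,d=ray(c,uv);return o+d*(z-o[2])/d[2]
def proj(c,p):
    q=np.array(c["rotation"]);M=R.from_quat(q).as_matrix() if q.size==4 else q
    x=M.T@(np.array(p)-c["origin"]);return np.array([c["cx"]-c["fx"]*x[0]/x[2],c["cy"]+c["fy"]*x[1]/x[2]])
def wristcam(c,s):
    T=np.array(c["T_tool_cam"]);A=R.from_quat(s["eef_rot"]).as_matrix()
    return dict(c,origin=A@T[:3,3]+s["ee_pos"],rotation=A@T[:3,:3])
def tongsmask(img):
    h=cv2.cvtColor(img,cv2.COLOR_RGB2HSV);return cv2.inRange(h,(12,85,70),(28,255,255))
E
python3 - <<'E'
import pickle;from h import *
d=pickle.load(open("c0.pkl","rb"))
t=d["top"];im=t["img"]
m=tongsmask(im);n,l,st,ce=cv2.connectedComponentsWithStats(m)
for i in range(1,n):
    if st[i,4]>25:
        ys,xs=np.where(l==i)
        P=np.array([onz(t,(x,y),.08) for x,y in zip(xs,ys)])[:,:2]
        rc=cv2.minAreaRect((P*1000).astype(np.float32));print("tongs",st[i],ce[i].round(1),np.round(rc[0],1),np.round(rc[1],1),rc[2])
def quad(mask,seed,z,name):
    n,l,st,ce=cv2.connectedComponentsWithStats(mask);i=l[seed[1],seed[0]]
    print(name,"lab",i,st[i])
    cs,_=cv2.findContours((l==i).astype(np.uint8),cv2.RETR_EXTERNAL,cv2.CHAIN_APPROX_NONE)
    P=np.array([onz(t,p[0],z)[:2] for p in cs[0]])*1000
    rc=cv2.minAreaRect(P.astype(np.float32));print(np.round(rc[0],1),np.round(rc[1],1),rc[2]);print(np.round(cv2.boxPoints(rc)).tolist())
print(im[200,150],im[200,270],im[213,283],im[190,190],im[170,132],im[210,308])
h=cv2.cvtColor(im,cv2.COLOR_RGB2HSV)
w=cv2.inRange(h,(45,12,100),(95,90,255));w=cv2.morphologyEx(w,cv2.MORPH_CLOSE,np.ones((3,3)));quad(w,(275,200),.066,"lid")
a=im.astype(int);g=((a.max(2)-a.min(2)<14)&(a.max(2)<150)).astype(np.uint8);quad(g,(150,200),.012,"tray")
cv2.imwrite("pics/c.png",np.hstack([cv2.resize(im[150:245,115:325][...,::-1],(800,362),interpolation=cv2.INTER_CUBIC)]))
for n in["scene"]:
    c=d[n];m=tongsmask(c["img"]);nn,l,st,ce=cv2.connectedComponentsWithStats(m)
    for i in range(1,nn):
        if st[i,4]>25:
            ys,xs=np.where(l==i);P=np.array([onz(c,(x,y),.08) for x,y in zip(xs,ys)])[:,:2]*1000
            rc=cv2.minAreaRect(P.astype(np.float32));print("scene",st[i],np.round(rc[0],1),np.round(rc[1],1),rc[2])
print(R.from_quat([0.223,0.975,0,0]).as_matrix().round(3))
for p in [(442,332),(462,416),(582,328)]: print(onz(t,np.array(p)*.64,.096))
E
```

```text
tongs [ 103   71  123   30 2452] [169.4  86.1] [866.9 248.5] [336.8  85.2] 89.91703796386719
tongs [247 174  55  13 216] [276.5 179.4] [596.8 -51.1] [ 27.  145.4] 6.634834289550781
tongs [210 177   7   7  27] [213.7 180. ] [597.  110.5] [10.2 22. ] 59.558624267578125
[120 120 116] [181 189 174] [213 222 212] [195 182 172] [120 118 116] [182 191 176]
lid lab 11 [ 239  158   77   74 3352]
[566.4 -57. ] [174.1 173.2] 14.107327461242676
[[461.0, 6.0], [503.0, -162.0], [672.0, -120.0], [630.0, 48.0]]
tray lab 96 [ 127  160   47   81 2990]
[559.7 296.6] [223.2 113.7] 6.72379732131958
[[442.0, 340.0], [455.0, 227.0], [677.0, 253.0], [664.0, 366.0]]
scene [80 27 11  7 39] [ 363.5 -917.9] [34.  27.1] 87.37559509277344
scene [71 32 11  6 41] [ 401.9 -918.4] [29.4 31. ] 2.9877548217773438
scene [60 36 13  7 44] [ 440.1 -917.5] [29.1 33.6] 0.9375185966491699
scene [68 42 10  5 35] [ 443.5 -870.6] [25.3 30.8] 40.5145149230957
scene [29 50 11  7 43] [ 556.9 -916.7] [33.4 29.5] 87.5718765258789
scene [19 55 13  7 55] [ 595.  -917.8] [29.4 34.4] 3.1534030437469482
scene [ 8 60 13  7 54] [ 632.7 -917.9] [29.6 33.7] 1.690208911895752
scene [28 62 12  7 39] [ 599.5 -865.5] [37.9 23. ] 2.1707684993743896
scene [ 0 65 10  8 42] [ 671.9 -917. ] [28.6 31.4] 2.400775671005249
scene [ 7 65 19 10 66] [ 646.6 -867.3] [62.8 25.1] 2.7682347297668457
scene [ 0 77  9  5 30] [ 695.8 -861.4] [23.8 23.2] 63.067893981933594
scene [ 138  318  104   66 2583] [904.6 199.4] [ 82.  179.3] 0.16925406455993652
[[-0.901  0.435  0.   ]
 [ 0.435  0.901  0.   ]
 [ 0.     0.    -1.   ]]
[ 0.50639154 -0.07080749  0.096     ]
[ 0.36782802 -0.10022248  0.096     ]
[ 0.51045507 -0.30426218  0.096     ]
```

View pics/c.png

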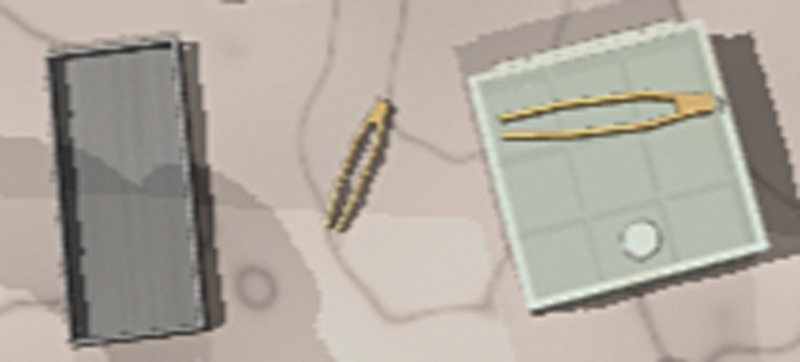

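The crop confirms it: the large bamboo tongs lie on the lid with the joined end on the right, and the smaller bamboo ones are on the counter. Moving above them.

Request:
step_arm:
  deltas:
    - [[0,0,0.2,-0.1,-0.075,0,65],[0,0,0.4,-0.2,-0.15,0.01,65],[0,0,0.6,-0.3,-0.22,0.02,65],[0,0,0.8,-0.4,-0.3,0.03,65],[0,0,1.0,-0.5,-0.37,0.04,65],[0,0,1.005,-0.56,-0.412,0.045,65],[0,0,1.005,-0.56,-0.412,0.045,65],[0,0,1.005,-0.56,-0.412,0.045,65],[0,0,1.005,-0.56,-0.412,0.045,65],[0,0,1.005,-0.56,-0.412,0.045,65],[0,0,1.005,-0.56,-0.412,0.045,65],[0,0,1.005,-0.56,-0.412,0.045,65],[0,0,1.005,-0.56,-0.412,0.045,65],[0,0,1.005,-0.56,-0.412,0.045,65],[0,0,1.005,-0.56,-0.412,0.045,65],[0,0,1.005,-0.56,-0.412,0.045,65],[0,0,1.005,-0.56,-0.412,0.045,65],[0,0,1.005,-0.56,-0.412,0.045,65]]

```text
time: 2.4
ee_pos: [0.5969, -0.0515, 0.1996]
eef_rot: [0.665, 0.747, 0.0, -0.0]
ft_force: [0.3, -0.7, 0.1]
width: 0.0568
grip_force: 0.0
```

```bash
cat >> h.py <<'E'
def axes_off(s,p):  # TCP goal in world -> shift in tool axes
    return R.from_quat(s["eef_rot"]).as_matrix().T@(np.array(p)-s["ee_pos"])
def yaw_y(s):
    y=R.from_quat(s["eef_rot"]).as_matrix()[:,1];return np.degrees(np.arctan2(y[1],y[0]))
E
python3 - <<'E'
from bench import readout,cams;from h import *;import pickle
s=readout.read_state();c=wristcam(cams.camera("wrist"),s);pickle.dump((s,c),open("w1.pkl","wb"))
print(s["time"],s["ee_pos"],yaw_y(s),s["joint_positions"].round(2))
m=tongsmask(c["img"]);n,l,st,ce=cv2.connectedComponentsWithStats(m)
for i in range(1,n):
    if st[i,4]>60:
        ys,xs=np.where(l==i);P=np.array([onz(c,(x,y),.08) for x,y in zip(xs,ys)])[:,:2]*1000
        rc=cv2.minAreaRect(P.astype(np.float32));print(st[i],np.round(rc[0],1),np.round(rc[1],1),rc[2])
cv2.imwrite("pics/w1.png",c["img"][...,::-1])
t=pickle.load(open("c0.pkl","rb"))["top"]
for p in [(52,50),(178,40),(213,328),(75,343)]: print("tray",onz(t,(115+p[0]/3.81,150+p[1]/3.81),.018).round(3))
E
```

```text
2.4 [ 0.5968871  -0.05153897  0.19957409] 6.655449501799954 [-0.4   0.32  0.51  1.62 -0.16  1.24  0.25]
[257   0  43  19 284] [600.2  98.2] [ 9.1 31.8] 75.76131439208984
[ 237  106   29  161 1425] [596.6 -50.4] [ 24.9 147.3] 5.822343349456787
[128 255  13  52 250] [ 492.8 -152.5] [58.1  9.3] 85.55561065673828
[362 255  12  48 170] [ 720.6 -123.9] [ 6. 54.] 22.25632667541504
[ 165  319  329   20 4442] [ 693.  -186.2] [337.5  23.5] 6.567746639251709
tray [0.663 0.357 0.018]
tray [0.67  0.264 0.018]
tray [0.455 0.233 0.018]
tray [0.445 0.333 0.018]
```

View pics/w1.png

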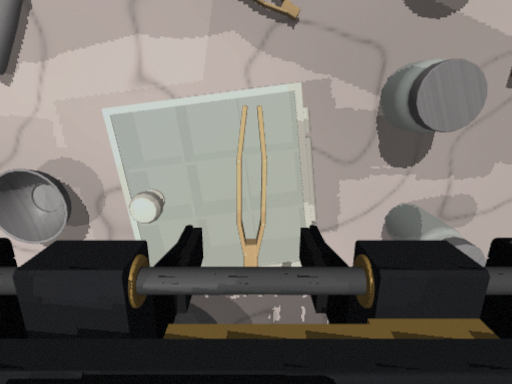

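The large tongs run up the picture from (250,260) to (253,105), centred between the fingers at columns 190 and 315. The knob is at (147,207). Descending and closing.

Request:
step_arm:
  deltas:
    - [[0,0,0,0,0,0.03,65],[0,0,0,0,0,0.06,65],[0,0,0,0,0,0.09,65],[0,0,0,0,0,0.1,65],[0,0,0,0,0,0.107,65],[0,0,0,0,0,0.107,65],[0,0,0,0,0,0.107,10],[0,0,0,0,0,0.107,10],[0,0,0,0,0,0.107,10],[0,0,0,0,0,0.107,10],[0,0,0,0,0,0.107,10],[0,0,0,0,0,0.107,10],[0,0,0,0,0,0.107,10]]
  squeeze: 8

```text
time: 4.08
ee_pos: [0.597, -0.0516, 0.0927]
eef_rot: [0.665, 0.747, 0.0, -0.0]
ft_force: [-1.7, -0.2, 3.7]
width: 0.026
grip_force: 8.0
```

Request:
step_arm:
  deltas:
    - [[0,0,0,0,0,-0.02,10],[0,0,0,0,0,-0.05,10],[0,0,0,0,0,-0.08,10],[0,0,0.05,0.02,0,-0.1,10],[0,0,0.2,0.05,0,-0.1,10],[0,0,0.35,0.08,0,-0.1,10],[0,0,0.5,0.11,0,-0.1,10],[0,0,0.65,0.14,0,-0.1,10],[0,0,0.8,0.17,0,-0.1,10],[0,0,0.95,0.2,0,-0.1,10],[0,0,1.1,0.24,0,-0.1,10],[0,0,1.25,0.28,0,-0.1,10],[0,0,1.4,0.32,0,-0.1,10],[0,0,1.5,0.34,0.001,-0.1,10],[0,0,1.56,0.35,0.002,-0.1,10],[0,0,1.56,0.35,0.002,-0.1,10],[0,0,1.56,0.35,0.002,-0.1,10]]

```text
time: 6.2
ee_pos: [0.5587, 0.2954, 0.1932]
eef_rot: [0.998, 0.064, 0.0, -0.0]
ft_force: [0.2, -0.2, -0.0]
width: 0.0256
grip_force: 8.0
```

Run:
```python
from bench import readout,cams;from h import *
s=readout.read_state();c=wristcam(cams.camera("wrist"),s)
print(s["time"],s["ee_pos"],yaw_y(s),s["joint_positions"].round(2),s["width"],s["grip_force"])
cv2.imwrite("pics/w2.png",c["img"][...,::-1])
```

```text
6.2 [0.55867205 0.29544234 0.1932148 ] -82.7055727094682 [-1.01  0.42  0.6   1.54 -0.24  1.26 -1.82] 0.025552987074132207 7.984005510807037
```

View pics/w2.png

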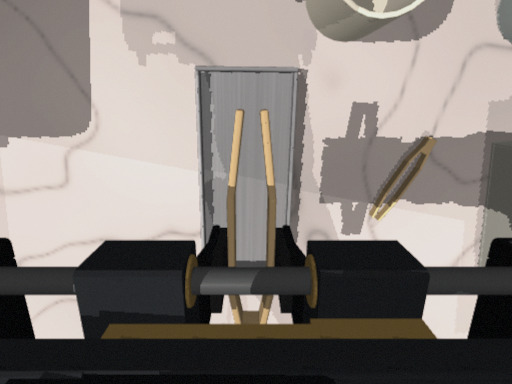

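The tongs are held level and centred over the tray: the tray spans columns 200–297 and the tongs are at 252. Lowering.

Request:
step_arm:
  deltas:
    - [[0,0,0,0,0,0.03,10],[0,0,0,0,0,0.06,10],[0,0,0,0,0,0.09,10],[0,0,0,0,0,0.12,10],[0,0,0,0,0,0.14,10],[0,0,0,0,0,0.15,10],[0,0,0,0,0,0.156,10],[0,0,0,0,0,0.16,10],[0,0,0,0,0,0.162,10],[0,0,0,0,0,0.162,10],[0,0,0,0,0,0.162,10]]

```text
time: 7.62
ee_pos: [0.5585, 0.2964, 0.0309]
eef_rot: [0.998, 0.063, 0.0, -0.0]
ft_force: [1.0, -0.3, -0.0]
width: 0.0256
grip_force: 8.0
```

Request:
step_arm:
  deltas:
    - [[0,0,0,0,0,0.001,10],[0,0,0,0,0,0.0015,10],[0,0,0,0,0,0.002,10],[0,0,0,0,0,0.002,10]]

```text
time: 8.12
ee_pos: [0.5589, 0.2964, 0.0298]
eef_rot: [0.998, 0.063, 0.0, -0.0]
ft_force: [-3.2, -2.0, 10.8]
width: 0.0261
grip_force: 8.0
```

Request:
step_arm:
  deltas:
    - [[0,0,0,0,0,0.001,10],[0,0,0,0,0,0.001,35],[0,0,0,0,0,0.001,50],[0,0,0,0,0,0.001,50],[0,0,0,0,0,0.001,50],[0,0,0,0,0,0.001,50],[0,0,0,0,0,-0.02,50],[0,0,0,0,0,-0.05,50],[0,0,0,0,0,-0.1,50],[0,0,0,0,0,-0.16,50],[0,0,0,0,0,-0.16,50],[0,0,0,0,0,-0.16,50]]

```text
time: 9.62
ee_pos: [0.5584, 0.2963, 0.1895]
eef_rot: [0.998, 0.063, 0.0, -0.0]
ft_force: [0.1, -0.2, -0.8]
width: 0.0434
grip_force: 0.0
```

Run:
```python
from bench import readout,cams;from h import *
s=readout.read_state();c=wristcam(cams.camera("wrist"),s);t=cams.camera("top");sc=cams.camera("scene")
print(s["time"],s["ee_pos"],yaw_y(s),s["width"])
cv2.imwrite("pics/w3.png",np.hstack([cv2.resize(c["img"],(400,300)),cv2.resize(sc["img"],(400,300))])[...,::-1])
# knob goal
h=np.array([.652,-.0356]);k=np.array([.5075,-.0714])
print("to above knob",axes_off(s,[*k,.19]).round(4), "turn(tool z)",np.radians(yaw_y(s)+75.9))
```

```text
9.625 [0.55839201 0.29625449 0.18946508] -82.73760550341396 0.043394918753013614
to above knob [-0.097   0.3583 -0.0009] turn(tool z) -0.11933872898705787
```

View pics/w3.png

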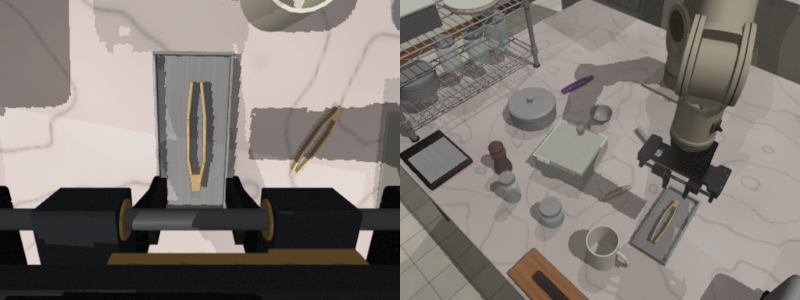

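The tongs lie flat in the tray (wrist half: (198,135)) and nothing else has moved. Going above the knob.

Request:
step_arm:
  deltas:
    - [[0,0,-0.03,-0.015,0.05,0,65],[0,0,-0.06,-0.03,0.1,0,65],[0,0,-0.09,-0.045,0.15,0,65],[0,0,-0.119,-0.055,0.2,0,65],[0,0,-0.119,-0.07,0.25,0,65],[0,0,-0.119,-0.08,0.3,0,65],[0,0,-0.119,-0.09,0.34,0,65],[0,0,-0.119,-0.097,0.358,0,65],[0,0,-0.119,-0.097,0.358,0,65],[0,0,-0.119,-0.097,0.358,0,65],[0,0,-0.119,-0.097,0.358,0,65]]

```text
time: 11.15
ee_pos: [0.5077, -0.0695, 0.1884]
eef_rot: [0.992, 0.124, -0.0, -0.0]
ft_force: [0.5, -0.4, -0.2]
width: 0.0566
grip_force: 0.0
```

Run:
```python
from bench import readout,cams;from h import *
s=readout.read_state();c=wristcam(cams.camera("wrist"),s)
print(s["time"],s["ee_pos"],yaw_y(s),s["width"],s["joint_positions"].round(2))
im=c["img"].copy()
for p,z in [((.5075,-.0714),.096),((.652,-.0356),.062)]:
    u=proj(c,[*p,z]);print(u.round(1));cv2.circle(im,tuple(int(v) for v in u),3,(255,0,0),-1)
u=proj(c,s["ee_pos"]+np.array([0,0,-.09]));cv2.circle(im,tuple(int(v) for v in u),3,(0,0,255),1)
cv2.imwrite("pics/w4.png",im[...,::-1])
```

```text
11.15 [ 0.50772157 -0.06953202  0.18838516] -75.77365110238209 0.05664271865422067 [-0.68  0.14  0.8   1.86 -0.11  1.18 -1.17]
[253.5 203.8]
[254.3   5.6]
```

View pics/w4.png

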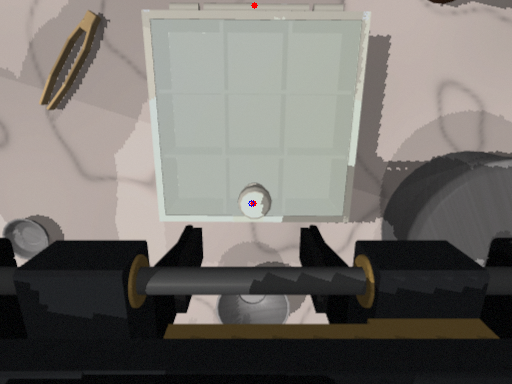

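The knob top is at (254,201), where the red prediction at (253,204) says, midway between the fingers. The lid is square to the tool. Descending and gripping.

Request:
step_arm:
  deltas:
    - [[0,0,0,0,0.001,0.03,65],[0,0,0,0,0.001,0.06,65],[0,0,0,0,0.001,0.085,65],[0,0,0,0,0.001,0.095,65],[0,0,0,0,0.001,0.095,65],[0,0,0,0,0.001,0.095,10],[0,0,0,0,0.001,0.095,10],[0,0,0,0,0.001,0.095,10],[0,0,0,0,0.001,0.095,10],[0,0,0,0,0.001,0.095,10],[0,0,0,0,0.001,0.095,10]]
  squeeze: 10

```text
time: 12.58
ee_pos: [0.508, -0.0725, 0.0938]
eef_rot: [0.992, 0.122, 0.0, 0.0]
ft_force: [0.4, -2.7, 2.5]
width: 0.0273
grip_force: 10.0
```

Run:
```python
import numpy as np
for d in range(4,61,4):
    t=np.radians(d);b=t/2;c,s=np.cos(t),np.sin(t)
    print(d,[0,round(-b,3),0,round(.148-.148*c+.024*s+.007*np.sin(b),3),0,round(-(.148*s+.024*c-.024)+.007*(1-np.cos(b)),3),10])
```

```text
4 [0, np.float64(-0.035), 0, np.float64(0.002), 0, np.float64(-0.01), 10]
8 [0, np.float64(-0.07), 0, np.float64(0.005), 0, np.float64(-0.02), 10]
12 [0, np.float64(-0.105), 0, np.float64(0.009), 0, np.float64(-0.03), 10]
16 [0, np.float64(-0.14), 0, np.float64(0.013), 0, np.float64(-0.04), 10]
20 [0, np.float64(-0.175), 0, np.float64(0.018), 0, np.float64(-0.049), 10]
24 [0, np.float64(-0.209), 0, np.float64(0.024), 0, np.float64(-0.058), 10]
28 [0, np.float64(-0.244), 0, np.float64(0.03), 0, np.float64(-0.066), 10]
32 [0, np.float64(-0.279), 0, np.float64(0.037), 0, np.float64(-0.075), 10]
36 [0, np.float64(-0.314), 0, np.float64(0.045), 0, np.float64(-0.082), 10]
40 [0, np.float64(-0.349), 0, np.float64(0.052), 0, np.float64(-0.089), 10]
44 [0, np.float64(-0.384), 0, np.float64(0.061), 0, np.float64(-0.096), 10]
48 [0, np.float64(-0.419), 0, np.float64(0.07), 0, np.float64(-0.101), 10]
52 [0, np.float64(-0.454), 0, np.float64(0.079), 0, np.float64(-0.107), 10]
56 [0, np.float64(-0.489), 0, np.float64(0.088), 0, np.float64(-0.111), 10]
60 [0, np.float64(-0.524), 0, np.float64(0.098), 0, np.float64(-0.115), 10]
```

Gripped at 27 mm. I'll raise the first 20° and check the forces.

Request:
step_arm:
  deltas:
    - [[0,-0.035,0,0.002,0,-0.01,10],[0,-0.07,0,0.005,0,-0.02,10],[0,-0.105,0,0.009,0,-0.03,10],[0,-0.14,0,0.013,0,-0.04,10],[0,-0.175,0,0.018,0,-0.049,10],[0,-0.175,0,0.018,0,-0.049,10]]

```text
time: 13.32
ee_pos: [0.5256, -0.0681, 0.1425]
eef_rot: [0.989, 0.122, -0.087, 0.011]
ft_force: [2.2, -3.2, -3.1]
width: 0.0271
grip_force: 10.0
```

Run:
```python
from bench import readout;from h import *
s=readout.read_state();M=R.from_quat(s["eef_rot"]).as_matrix();p0=np.array([.508,-.0725,.0938])
u=np.array([.97,.242,0]);print(s["joint_positions"].round(2),s["ft_force"],s["width"],(s["ee_pos"]-p0)@u,s["ee_pos"][2]-p0[2],M[:,2].round(3))
def X(d):
    t=np.radians(d);b=t/2;c,q=np.cos(t),np.sin(t)
    return b,np.array([.148-.148*c+.024*q+.007*np.sin(b),.148*q+.024*c-.024-.007*(1-np.cos(b))])
b0,x0=X(20)
for d in range(24,61,4):
    b,x=X(d);dx=x-x0
    print(d,np.round([b0-b, dx@[np.cos(b0),-np.sin(b0)], dx@[-np.sin(b0),-np.cos(b0)]],3).tolist())
```

```text
[-0.6   0.4   0.77  1.74 -0.22  1.28 -1.1 ] [ 2.20693461 -3.18077338 -3.13129325] 0.027128527870341066 0.018126378599253323 0.04871215193699355 [-0.169 -0.044 -0.985]
24 [-0.035, 0.004, -0.01]
28 [-0.07, 0.009, -0.019]
32 [-0.105, 0.014, -0.028]
36 [-0.14, 0.02, -0.037]
40 [-0.175, 0.027, -0.045]
44 [-0.209, 0.034, -0.053]
48 [-0.244, 0.041, -0.06]
52 [-0.279, 0.05, -0.067]
56 [-0.314, 0.058, -0.073]
60 [-0.349, 0.067, -0.079]
```

Request:
step_arm:
  deltas:
    - [[0,-0.035,0,0.004,0,-0.01,10],[0,-0.07,0,0.009,0,-0.019,10],[0,-0.105,0,0.014,0,-0.028,10],[0,-0.14,0,0.02,0,-0.037,10],[0,-0.175,0,0.027,0,-0.045,10],[0,-0.209,0,0.034,0,-0.053,10],[0,-0.244,0,0.041,0,-0.06,10],[0,-0.279,0,0.05,0,-0.067,10],[0,-0.314,0,0.058,0,-0.073,10],[0,-0.349,0,0.067,0,-0.079,10],[0,-0.349,0,0.067,0,-0.079,10],[0,-0.349,0,0.067,0,-0.079,10],[0,-0.349,0,0.067,0,-0.079,10],[0,-0.349,0,0.067,0,-0.079,10],[0,-0.349,0,0.067,0,-0.079,10]]

```text
time: 15.2
ee_pos: [0.6023, -0.0491, 0.2082]
eef_rot: [0.959, 0.118, -0.257, 0.032]
ft_force: [2.7, -6.2, -3.4]
width: 0.0271
grip_force: 10.0
```

Run:
```python
from bench import readout,cams;from h import *
s=readout.read_state();M=R.from_quat(s["eef_rot"]).as_matrix()
u=np.array([.97,.242,0]);h=np.array([.652,-.0356,.062]);v=np.array([-.242,.97,0])
k=s["ee_pos"]+.007*M[:,2];d=k-h;x,z=d@u,d[2]
print("r",np.hypot(x,z),"angle",np.degrees(np.arctan2(z,-x)-np.arctan2(.024,.148)),s["joint_vel"].round(3),s["joint_positions"].round(2))
sc=cams.camera("scene");im=sc["img"].copy()
for th,col in((53,(255,0,0)),(60,(0,255,0)),(67,(0,0,255))):
    t=np.radians(th)
    P=[proj(sc,h+u*(-.174*np.cos(t))+np.array([0,0,.174*np.sin(t)])+v*y) for y in(-.086,.086)]
    for p in P: cv2.circle(im,tuple(int(round(a)) for a in p),1,col,-1)
cv2.imwrite("pics/s5.png",cv2.resize(im[110:270,140:350],(788,600),interpolation=cv2.INTER_CUBIC)[...,::-1])
```

```text
r 0.15052890039041086 angle 59.36932806484304 [-0.001 -0.     0.001 -0.    -0.    -0.001 -0.   ] [-0.44  0.78  0.72  1.15 -0.26  1.85 -1.1 ]
```

View pics/s5.png

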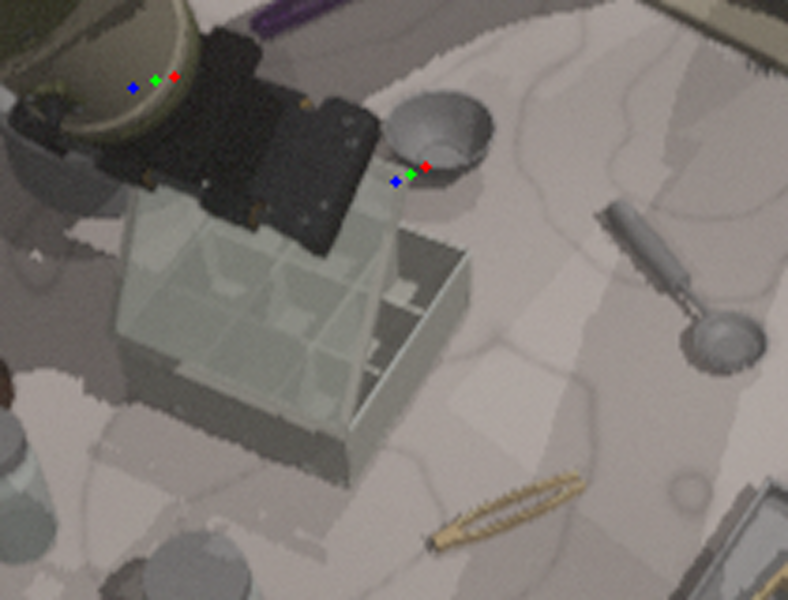

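The lid is open with its right front corner at about (405,172), on the green 60° mark. The arm is still, with a 10 N grip, and nothing else is touched. Handing in.

```bash
python3 -c "
from bench import r
print(r.close_job())"
```

```text
the job is handed in; nothing more can be done
None
```

The tongs lie flat in the steel tray and the gripper is holding the lid at about 59°; I handed the job in at about 15 s, but the hand-in gave no verdict on whether it passed.

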